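# Ready the banding wheel for spraying

## Robot

A 6-joint arm with a two-finger parallel gripper is mounted at the origin on the work surface. World frame = base frame: x ahead of the robot, y to its left, z up, the work surface at z = 0. Lengths are in m, angles in rad, forces in N, time in s.
With the tool pointing down it reaches from about 0.425 to 0.95 m from the base axis. Payload 3.5 kg.
Tool frame: the origin (TCP) lies on the centre line of the jaws, within the pads' length; the fingertips stand 8 mm ahead of it and the grasp point (between the pads) lies 11 mm behind it; z points along the fingers, y is the line along which they close (so a half turn about z gives the same grasp; the last joint's range is limited). The gripper opens to 85 mm and grips with 20 to 120 N. Pads are 22 mm wide; open, the fingers measure 114 mm over their backs; the gripper's body (76 mm by 85 mm) begins 54 mm behind the grasp point. The pads swing forward as they close: fully open they stand 13 mm farther back than shut.
Start: joints at [1.178, 0.286, 1.577, -0, 1.279, -0.15], TCP at [0.162, 0.655, 0.239] pointing down, gripper open.
Joint ranges: [-2.77, 2.77], [-0.9, 2.22], [0.21, 2.48], [-1.53, 4.67], [0.24, 2.81], [-2.84, 2.84]. Speed limits (rad/s): [2.79, 2.79, 3.14, 3.14, 3.14, 3.14].

## Interface

Orientations are given as a unit quaternion [x, y, z, w].
In Python, from plant import ctrl gives the robot as it stands. The module is installed in compiled form; this text tells all that it offers.
- The arm moves only by the tool send_rows, never from a script. Its argument "steps" is a list of rows, each a list of 5 numbers: the shift along the tool's x, y, z in m, then the turn about the tool's z in degrees, then the opening, from -1 (shut) to 1 (fully open). A call has 1 to 12 rows; each row is the pose to reach, as a shift and turn from the pose commanded when the call began, along the tool's axes at that moment; what a row does not reach only later rows make up. A row lasts 1/10 s, in which the tool goes at most 50 mm and 8.59 degrees, less where a joint would pass 70% of its speed; a pose out of reach is approached as far as the arm can. A call with a gripper value outside its range is refused whole. The fingers move at their own pace and stop on an object; "squeeze" is the grip in N (left out, the last holds). Time passes only in rows, so rows that repeat a pose let the fingers close. It gives the time, the measured TCP pose, the force, the opening and the grip force at its end, in the units of the state.
- ctrl.get_state(): the state, without advancing time (a new reading comes with each control period).
- ctrl.read_camera(name): name is "side" or "top" or "wrist"; returns the picture (384x512x3 uint8, red, green, blue); there is no depth.
- ctrl.calibration(name): a dict with "intrinsics" (3x3 intrinsics, pixels), "extrinsics" (4x4, takes a point from world to camera coordinates); the wrist camera has in their place "tool_from_camera" (4x4, takes a point from camera to tool coordinates, whose origin is the TCP and whose axes are the flange's). Camera axes: x right, y up, looking along -z (the intrinsics and any distortion apply to the point x, -y, -z); pixel columns grow to the right and rows downward; lengths in m; the calibration is good to about 2 mm. A picture is of the moment at which its call begins: read the wrist's pose just before it. calibration takes no time and is no camera call.
- ctrl.sign_off(): hands the job in; it is judged then, once.
The state is a dict: "time": time; "qpos": joint angles; "dq": joint speeds; "joint_efforts": joint torques, N m; "eef_pos": TCP position; "tcp_rot": TCP orientation; "contact_force": force on the tool from outside, world axes, zero at the start; "wrist_torque": the same for the moment, N m; "opening": opening from 0.0 (shut) to 1.0 (fully open); "finger_force": force on a finger pad.
Only numpy, scipy, OpenCV 4.12 (cv2) and the standard library are available. Lean on these libraries where they do the work, as an engineer would, in place of code of your own. Each camera call takes 0.05 s, during which the arm holds its last target. There are 200 camera calls.

## Task

Get the banding wheel ready for spraying the next bowl. First hang every steel mug by its handle on a hook of the drying rack, so that the wheel is cleared; then lower the chuck board over the wheel's two pins until it lies flush on the wheel, and last set the bowl, still upside down, over the block of the chuck board with its rim resting on the board. Leave the vase, the jar and the brush where they are.

Things in the scene. Friction and masses are not known exactly. Their poses are not given: they have to be found in the camera images.
- mug0: plain steel mug, 60 mm across, 80 mm tall, about 140 g, closed loop handle of 8 mm bar on its +y side, out to y = 61 mm. The loop opening runs from y = 30 to 53 and z = 20 to 60 mm, seen through along the mug's x. Origin: centre of its underside, z up the mug. At the start it stands on the wheel, handle outward. It may be absent.
- mug1: plain steel mug, 60 mm across, 80 mm tall, about 140 g, closed loop handle of 8 mm bar on its +y side, out to y = 61 mm. The loop opening runs from y = 30 to 53 and z = 20 to 60 mm, seen through along the mug's x. Origin: centre of its underside, z up the mug. At the start it stands on the wheel, handle outward. It may be absent.
- mug2: plain steel mug, 60 mm across, 80 mm tall, about 140 g, closed loop handle of 8 mm bar on its +y side, out to y = 61 mm. The loop opening runs from y = 30 to 53 and z = 20 to 60 mm, seen through along the mug's x. Origin: centre of its underside, z up the mug. At the start it stands on the bench, any yaw. It may be absent.
- loop0 (a point): middle of the opening in the handle of mug0: 41 mm along +y and 41 mm up from its origin, axes as the mug's. A mug hanging free tips aslant, handle uppermost; this point then lies some 5 to 25 mm below the hook bar's axis.
- loop1 (a point): middle of the opening in the handle of mug1: 41 mm along +y and 41 mm up from its origin, axes as the mug's. A mug hanging free tips aslant, handle uppermost; this point then lies some 5 to 25 mm below the hook bar's axis.
- loop2 (a point): middle of the opening in the handle of mug2: 41 mm along +y and 41 mm up from its origin, axes as the mug's. A mug hanging free tips aslant, handle uppermost; this point then lies some 5 to 25 mm below the hook bar's axis.
- rack: fixed drying rack: wooden foot, two posts, a level rail 190 mm up along the rack's y at its x = 100 mm. Three level round hooks, 8 mm thick, 150 mm apart, reach from the rail towards -x (roughly to the robot) to x = -40 mm, then turn up to a tip at x = -48 mm, top 20 mm above the bar's axis. Nothing rises above the tips. Origin on the bench below the middle hook, z up.
- hook0 (a point): point on the axis of the first (rack's +y = +150 mm) hook bar, 190 mm above the bench, 40 mm from its upturned end and 100 mm from the rail; axes as the rack's: x runs along the bar towards the rail (tip at -x).
- hook1 (a point): point on the axis of the middle hook bar, 190 mm above the bench, 40 mm from its upturned end and 100 mm from the rail; axes as the rack's: x runs along the bar towards the rail (tip at -x).
- hook2 (a point): point on the axis of the third (rack's y = -150 mm) hook bar, 190 mm above the bench, 40 mm from its upturned end and 100 mm from the rail; axes as the rack's: x runs along the bar towards the rail (tip at -x).
- wheel: fixed banding wheel that does not turn: round aluminium head 190 mm across, flat top 60 mm above the bench, dark steel foot. Two pins 10 mm thick, 15 mm high (upper 7 mm tapering to 4 mm) stand on the head at the wheel's x = -65 and +65 mm, y = 0. Origin on the bench at its axis, z up.
- wheel_top (a point): centre of the flat top of the wheel head, midway between the pins; axes as the wheel's.
- chuck: chuck board, loose, flat on the bench at the start: plywood 180 (x) x 120 (y) x 15 mm, two square 13 mm through holes at x = -65 and +65 mm, y = 0, and in the middle a square wooden block 44 x 44 mm standing 50 mm above the board, sides along x and y. Origin: centre of its underside, z up. About 350 g. Fits the pins either way round.
- bowl: unglazed clay bowl, loose, upside down: rim down, 104 mm across the rim (94 inside), narrowing to 78 mm at 62 mm up, where its cylindrical foot begins, 54 mm across, 27 mm tall (its top 89 mm above the rim). Hollow below for 56 mm. Origin: centre of the rim plane it stands on, z up to the foot. About 300 g.
- vase: a bystander: white glazed vase 80 mm across and 150 mm tall; origin: centre of its underside.
- jar: a bystander: grey jar with a white lid, 72 mm across, 100 mm tall; origin: centre of its underside.
- brush: a bystander: flat brush 180 mm long lying on the bench; origin: its middle, on the bench.

How it is judged:
On the way, in this order (a step that is already met when the one before it is completed fails the run):
1. every mug hangs by its handle on a hook of the rack, let go (((x of loop0 in the frame of hook0 between -0.042 and 0.09 m and y of loop0 in the frame of hook0 between -0.025 and 0.025 m and z of loop0 in the frame of hook0 between -0.035 and 0.012 m and contact force between mug0 and rack above 0.2 N) or (x of loop0 in the frame of hook1 between -0.042 and 0.09 m and y of loop0 in the frame of hook1 between -0.025 and 0.025 m and z of loop0 in the frame of hook1 between -0.035 and 0.012 m and contact force between mug0 and rack above 0.2 N) or (x of loop0 in the frame of hook2 between -0.042 and 0.09 m and y of loop0 in the frame of hook2 between -0.025 and 0.025 m and z of loop0 in the frame of hook2 between -0.035 and 0.012 m and contact force between mug0 and rack above 0.2 N)) and contact force between the fingers and mug0 below 0.1 N and ((x of loop1 in the frame of hook0 between -0.042 and 0.09 m and y of loop1 in the frame of hook0 between -0.025 and 0.025 m and z of loop1 in the frame of hook0 between -0.035 and 0.012 m and contact force between mug1 and rack above 0.2 N) or (x of loop1 in the frame of hook1 between -0.042 and 0.09 m and y of loop1 in the frame of hook1 between -0.025 and 0.025 m and z of loop1 in the frame of hook1 between -0.035 and 0.012 m and contact force between mug1 and rack above 0.2 N) or (x of loop1 in the frame of hook2 between -0.042 and 0.09 m and y of loop1 in the frame of hook2 between -0.025 and 0.025 m and z of loop1 in the frame of hook2 between -0.035 and 0.012 m and contact force between mug1 and rack above 0.2 N)) and contact force between the fingers and mug1 below 0.1 N and ((x of loop2 in the frame of hook0 between -0.042 and 0.09 m and y of loop2 in the frame of hook0 between -0.025 and 0.025 m and z of loop2 in the frame of hook0 between -0.035 and 0.012 m and contact force between mug2 and rack above 0.2 N) or (x of loop2 in the frame of hook1 between -0.042 and 0.09 m and y of loop2 in the frame of hook1 between -0.025 and 0.025 m and z of loop2 in the frame of hook1 between -0.035 and 0.012 m and contact force between mug2 and rack above 0.2 N) or (x of loop2 in the frame of hook2 between -0.042 and 0.09 m and y of loop2 in the frame of hook2 between -0.025 and 0.025 m and z of loop2 in the frame of hook2 between -0.035 and 0.012 m and contact force between mug2 and rack above 0.2 N)) and contact force between the fingers and mug2 below 0.1 N), for 0.2 s.
2. the chuck board lies flush on the wheel over both pins (horizontal distance between chuck and wheel_top below 0.004 m and z of chuck in the frame of wheel_top between -0.003 and 0.003 m and angle between the x axis of chuck and the x axis of wheel, either way round below 0.06 rad and angle between chuck's own z axis and vertical below 0.03 rad), for 0.2 s.
3. the bowl stands rim down on the chuck board over its block (horizontal distance between bowl and chuck below 0.03 m and z of bowl in the frame of chuck between 0.011 and 0.019 m and angle between bowl's own z axis and vertical below 0.05 rad), for 0.2 s.
At the end, for the whole second after the job is handed in: Every mug hangs with its handle loop round a hook bar, borne by the rack; the chuck board is within 3 mm of flush, 4 mm of centred and 0.06 rad of square on the pins; the bowl stands on its rim on the board (4 mm, 0.05 rad) over the block; all released, under 0.05 m/s (all of step 1 and all of step 2 and all of step 3 and contact force between the fingers and chuck below 0.1 N and contact force between the fingers and bowl below 0.1 N and linear speed of each of mug0, mug1, mug2, chuck, bowl below 0.05 m/s); the robot touches nothing.
It fails at once if the vase, jar or brush is displaced by more than 3 cm (distance of any of vase, jar, brush from where it was at the start of the episode above 0.03 m).
Of mug0, mug1, mug2 only 2 to 3 are there at a start; the rules pass over those that are not, and their reading is None.
At some moment in a run one of chuck, bowl may be knocked a few centimetres aside while the robot is not near it.
It also fails if it takes over 210 s, if anything falls off the work surface, if the arm or the gripper's body presses on something with over 40 N, if the wrist force passes 120 N, or if a joint passes its speed limit or range.

## Working session

There is one attempt and no reset: what is moved stays moved. The work goes in short steps, Python scripts to look and compute and a tool call to move; the robot and the scene stay as the last step left them, time stands still between calls to the robot, and variables do not carry over. Pictures are saved under pics/ and viewed, at most 14 in all, crops included, and the job is handed in when it is done.

Besides the shell and the picture viewer there is one more tool, called after "Emit:" as name(argument=value, ...) on one line, values as JSON. send_rows: Moves the arm, as the interface text tells. Its arguments: {"type":"object","properties":{"steps":{"type":"array","items":{"type":"array","items":{"type":"number"}}},"squeeze":{"type":"number"}},"required":["steps"]}

```bash
mkdir -p pics; python3 - <<'E'
from plant import ctrl
import cv2,numpy as np
np.set_printoptions(precision=4,suppress=True)
s=ctrl.get_state();print(s)
for n in("top","side"):
    im=ctrl.read_camera(n);cv2.imwrite(f"pics/{n}0.png",cv2.resize(im[:,:,::-1],(800,600),interpolation=cv2.INTER_CUBIC)); cv2.imwrite(f"{n}0_raw.png",im[:,:,::-1])
for n in("top","side","wrist"):
    for k,v in ctrl.calibration(n).items(): print(n,k,np.array(v) if not isinstance(v,str) else v)
E
```

```text
{'time': 0.0, 'qpos': array([ 1.178 ,  0.2872,  1.5782,  0.    ,  1.2786, -0.15  ]), 'dq': array([ 0.0004, -0.0004,  0.0011, -0.0007, -0.0013,  0.0003]), 'joint_efforts': array([ -0.0003, -40.6   , -29.262 ,  -0.0002,   0.006 ,   0.    ]), 'eef_pos': array([0.162 , 0.6546, 0.2379]), 'tcp_rot': array([ 0.1211,  0.9926, -0.0011, -0.0003]), 'contact_force': array([-1.2471,  0.0537, -0.1567]), 'wrist_torque': array([ 0.0157, -0.055 , -0.0211]), 'finger_force': 0.0, 'opening': 1.002726967700463}
top intrinsics [[386.8232   0.     254.4033]
 [  0.     386.8232 187.5585]
 [  0.       0.       1.    ]]
top extrinsics [[-0.0258 -0.9993  0.0284  0.0036]
 [ 0.9936 -0.0226  0.1105 -0.5721]
 [-0.1098  0.0311  0.9935 -1.1847]
 [ 0.      0.      0.      1.    ]]
side intrinsics [[436.4204   0.     258.3758]
 [  0.     436.4204 195.6937]
 [  0.       0.       1.    ]]
side extrinsics [[ 0.9065 -0.4222  0.0063 -0.5095]
 [ 0.2302  0.5066  0.8309 -0.2421]
 [-0.354  -0.7517  0.5565 -0.9708]
 [ 0.      0.      0.      1.    ]]
wrist intrinsics [[333.9902   0.     258.1525]
 [  0.     333.9902 190.6882]
 [  0.       0.       1.    ]]
wrist tool_from_camera [[ 0.0013  0.9562  0.2928  0.0744]
 [ 1.     -0.0014  0.0002 -0.0002]
 [ 0.0006  0.2928 -0.9562 -0.1354]
 [ 0.      0.      0.      1.    ]]
```

```bash
ls -la
```

```text
total 552
drwxr-xr-x  3 agent agent   4096 Dec  3 05:41 .
drwxr-xr-x 23 root  root    4096 Dec  3 05:41 ..
drwxr-xr-x  2 agent agent   4096 Dec  3 05:41 pics
-rw-r--r--  1 agent agent 245600 Dec  3 05:41 side0_raw.png
-rw-r--r--  1 agent agent 307079 Dec  3 05:41 top0_raw.png
```

View pics/top0.png

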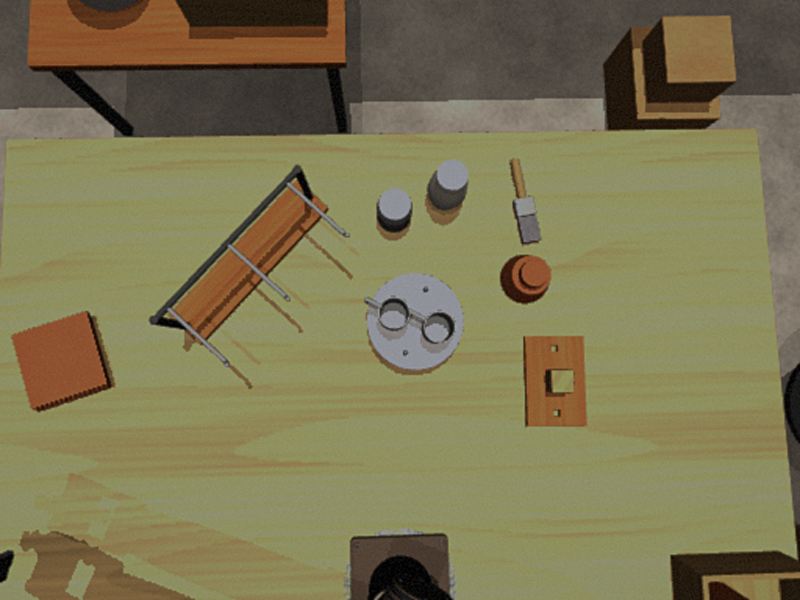

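View pics/side0.png

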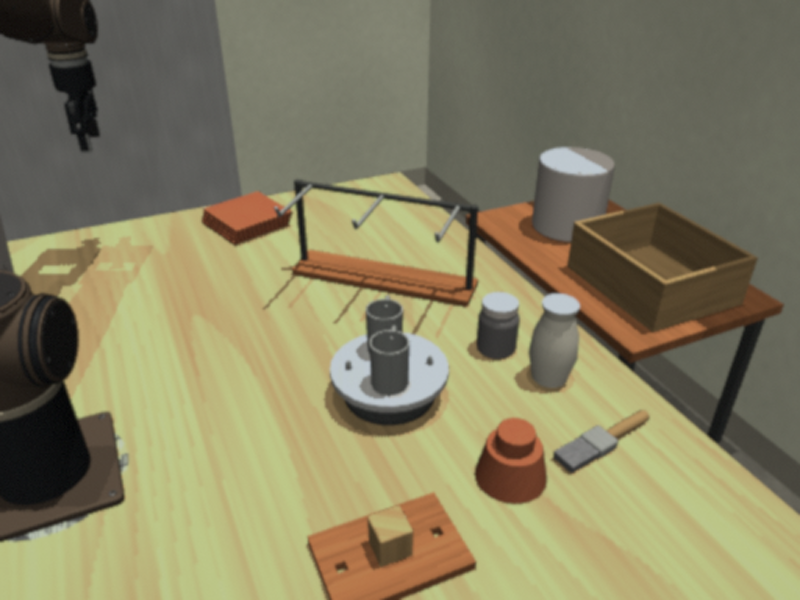

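```bash
cat > h.py <<'E'
from plant import ctrl
import cv2,numpy as np
from scipy.spatial.transform import Rotation as R
np.set_printoptions(precision=4,suppress=True)
F=np.diag([1.,-1,-1])
def cam(n,s=None):
    c=ctrl.calibration(n);K=np.array(c["intrinsics"])
    if n=="wrist":
        T=np.array(c["tool_from_camera"]);s=s or ctrl.get_state()
        W=np.eye(4);W[:3,:3]=R.from_quat(s["tcp_rot"]).as_matrix();W[:3,3]=s["eef_pos"];W=W@T
        E=np.linalg.inv(W)
    else:E=np.array(c["extrinsics"])
    return K,E
def proj(ce,P):
    K,E=ce;p=(np.atleast_2d(P)@E[:3,:3].T+E[:3,3])@F@K.T;return p[:,:2]/p[:,2:]
def bp(ce,uv,z):
    K,E=ce;uv=np.atleast_2d(uv).astype(float)
    d=np.c_[uv,np.ones(len(uv))]@np.linalg.inv(K).T@F@E[:3,:3]
    c=-E[:3,:3].T@E[:3,3];return c+d*((np.asarray(z)-c[2])/d[:,2])[:,None]
def shot(n,name,crop=None):
    "save picture upscaled to 800x600 of crop (u0,v0,w,h)"
    s=ctrl.get_state();im=ctrl.read_camera(n);ce=cam(n,s)
    cv2.imwrite(f"{name}_raw.png",im[:,:,::-1])
    o=im[:,:,::-1]
    if crop:u,v,w,h=crop;o=o[v:v+h,u:u+w]
    f=min(800/o.shape[1],600/o.shape[0])
    cv2.imwrite(f"pics/{name}.png",cv2.resize(o,None,fx=f,fy=f,interpolation=cv2.INTER_CUBIC))
    return s,im,ce
def rows(s,target,yaw=None):
    "world xyz -> shift in tool axes; yaw=desired world angle of tool y (mod pi) -> turn deg about tool z"
    M=R.from_quat(s["tcp_rot"]).as_matrix()
    sh=M.T@(np.array(target)-s["eef_pos"]);t=None
    if yaw is not None:
        cur=np.arctan2(M[1,1],M[0,1]);d=(yaw-cur+np.pi/2)%np.pi-np.pi/2;t=-np.degrees(d)
    return sh,t
E
cat > a.py <<'E'
from h import *
c=cam("top");k=1/1.5625
tips=bp(c,np.array([[228,363],[290,298],[347,235]])*k,.205);rail=bp(c,np.array([[155,320],[297,168]])*k,.19)
print("tips",tips,"rail",rail)
d=tips[0]-tips[2];print("yaw rack",np.degrees(np.arctan2(-d[0],d[1])),np.linalg.norm(d))
pins=bp(c,np.array([[425.5,289.5],[405.5,352.5]])*k,.075);print("pins",pins,pins.mean(0),np.linalg.norm(pins[0]-pins[1]))
print("mugs",bp(c,np.array([[394,313],[438.5,327]])*k,.14))
h=bp(c,np.array([[554,349],[556.5,413]])*k,.015);print("holes",h,h.mean(0))
print("bowl",bp(c,np.array([[537,271]])*k,.089))
print("jar,vase",bp(c,np.array([[394,200],[452,172]])*k,[.1,.15]))
print("tcp px",proj(c,ctrl.get_state()["eef_pos"])/k)
im=cv2.imread("top0_raw.png")[165:250,220:310];cv2.imwrite("pics/topcrop.png",cv2.resize(im,None,fx=6,fy=6,interpolation=cv2.INTER_CUBIC))
E
python3 a.py
```

```text
tips [[0.4405 0.2845 0.205 ]
 [0.5485 0.1796 0.205 ]
 [0.6563 0.0803 0.205 ]] rail [[0.5173 0.4132 0.19  ]
 [0.7826 0.168  0.19  ]]
yaw rack 46.58758526283521 0.2970455962727664
pins [[ 0.5729 -0.0635  0.075 ]
 [ 0.4521 -0.0213  0.075 ]] [ 0.5125 -0.0424  0.075 ] 0.1280278471492979
mugs [[ 0.5236  0.0005  0.14  ]
 [ 0.496  -0.0801  0.14  ]]
holes [[ 0.4521 -0.3262  0.015 ]
 [ 0.324  -0.3243  0.015 ]] [ 0.3881 -0.3253  0.015 ]
bowl [[ 0.6025 -0.2799  0.089 ]]
jar,vase [[ 0.7454 -0.006   0.1   ]
 [ 0.7833 -0.1139  0.15  ]]
tcp px [[-16.658  548.4344]]
```

View pics/topcrop.png

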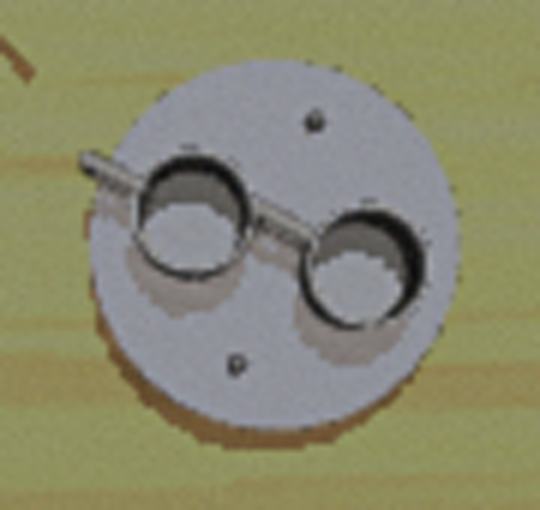

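```bash
cat > b.py <<'E'
from h import *
from scipy.optimize import least_squares
ct,cs=cam("top"),cam("side");k=1/1.5625
T=np.array([[228,363],[290,298],[347,235]])*k;S=np.array([[279,213],[357,223],[438,237]])*k
for t,u in zip(T,S):
    r=least_squares(lambda p:np.r_[proj(ct,p)[0]-t,proj(cs,p)[0]-u],[.5,.2,.2]);print(r.x,r.fun)
s=ctrl.get_state();print(rows(s,[.50,-.03,.36],np.radians(-28)))
E
python3 b.py
```

```text
[0.4426 0.2862 0.1961] [ 0.1887 -0.7611 -0.8318  0.0312]
[0.5513 0.1792 0.2026] [ 0.3034 -0.9532 -1.0095  0.0995]
[0.6596 0.0798 0.1995] [ 0.2959 -0.7537 -0.7733  0.1245]
(array([-0.4926, -0.5836, -0.1209]), np.float64(-75.91222000206042))
```

Emit:
send_rows(steps=[[-0.03,-0.03,-0.05,8,1],[-0.06,-0.07,-0.09,16,1],[-0.095,-0.11,-0.12,25,1],[-0.125,-0.15,-0.12,33,1],[-0.155,-0.185,-0.12,42,1],[-0.19,-0.22,-0.12,50,1],[-0.22,-0.26,-0.12,58,1],[-0.25,-0.295,-0.12,67,1],[-0.28,-0.335,-0.12,75,1],[-0.315,-0.37,-0.12,84,1],[-0.345,-0.41,-0.12,92,1],[-0.375,-0.445,-0.12,100,1]])

```text
time: 1.3
eef_pos: [0.4096, 0.1512, 0.359]
tcp_rot: [0.84, 0.543, 0.0, -0.0]
contact_force: [0.8, 0.6, 0.6]
opening: 0.998
finger_force: 0.0
```

```bash
python3 - <<'E'
from h import *
s=ctrl.get_state();print(s["eef_pos"],s["qpos"],s["time"]);print(rows(s,[.50,-.03,.36],np.radians(-28)))
E
```

```text
[0.4096 0.1512 0.359 ] [ 0.1202 -0.3337  1.9709  0.0002  1.5043  0.5433] 1.3
(array([-0.1281,  0.1568, -0.001 ]), np.float64(3.7603727498729174))
```

Emit:
send_rows(steps=[[-0.03,0.04,0,2,1],[-0.06,0.075,0,3.8,1],[-0.095,0.115,0,3.8,1],[-0.128,0.157,0,3.8,1],[-0.128,0.157,0,3.8,1],[-0.128,0.157,0,3.8,1]])

```text
time: 1.9
eef_pos: [0.5012, -0.0287, 0.3583]
tcp_rot: [0.857, 0.516, -0.001, -0.001]
contact_force: [-0.1, -0.2, -0.4]
opening: 1.001
finger_force: 0.0
```

```bash
python3 - <<'E'
from h import *
s,im,ce=shot("wrist","w1");print(s["eef_pos"],s["time"])
c=cam("wrist",s);print(proj(c,[[.5236,.0005,.14],[.496,-.08,.14],[.573,-.0635,.075],[.452,-.0213,.075]])*1.5625)
E
```

```text
[ 0.5012 -0.0287  0.3583] 1.9
[[412.8781 197.5076]
 [430.5645 316.2502]
 [502.5892 230.7676]
 [346.4042 253.8856]]
```

View pics/w1.png

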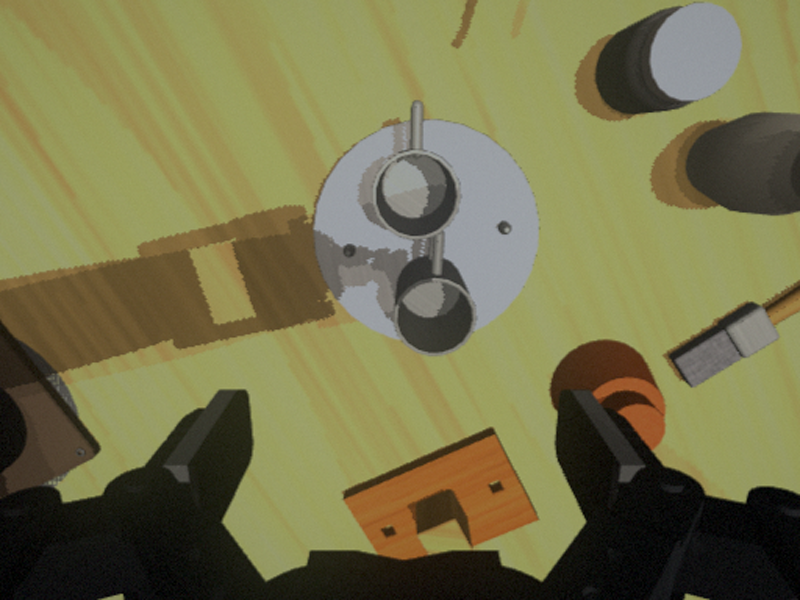

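```bash
python3 - <<'E'
from h import *
s=ctrl.get_state();c=cam("wrist",s);k=1/1.5625
m=bp(c,np.array([[417,193],[435,316]])*k,.14);print(m)
h=bp(c,np.array([[417,103],[438,236]])*k,.12);print(h)
for i in (0,1):
    d=h[i]-m[i];print(np.degrees(np.arctan2(d[1],d[0])),np.linalg.norm(d[:2]))
p=bp(c,np.array([[504,228],[349,251]])*k,.075);print(p,p.mean(0))
print(rows(s,[m[0][0],m[0][1],.115],np.radians(-28)))
E
```

```text
[[ 0.5271  0.0031  0.14  ]
 [ 0.4987 -0.0802  0.14  ]]
[[ 0.5539  0.0542  0.12  ]
 [ 0.526  -0.0332  0.12  ]]
62.29830838683815 0.05764540703222287
59.8662202294169 0.05433519168409947
[[ 0.5748 -0.0607  0.075 ]
 [ 0.4548 -0.0191  0.075 ]] [ 0.5148 -0.0399  0.075 ]
(array([0.0393, 0.0095, 0.2436]), np.float64(0.23670214758253127))
```

Emit:
send_rows(steps=[[0.038,0.009,0.04,0,1],[0.038,0.009,0.09,0,1],[0.038,0.009,0.14,0,1],[0.038,0.009,0.185,0,1],[0.038,0.009,0.22,0,1],[0.038,0.009,0.25,0,1],[0.038,0.009,0.25,0,1],[0.038,0.009,0.25,0,-1],[0.038,0.009,0.25,0,-1],[0.038,0.009,0.25,0,-1],[0.038,0.009,0.25,0,-1],[0.038,0.009,0.25,0,-1]], squeeze=40)

```text
time: 3.15
eef_pos: [0.5284, 0.0021, 0.1121]
tcp_rot: [0.856, 0.517, 0.002, 0.001]
contact_force: [-1.3, 2.2, 6.9]
opening: 0.674
finger_force: 43.9
```

```bash
python3 - <<'E'
from h import *
s=ctrl.get_state();print(s)
E
```

```text
{'time': 3.15, 'qpos': array([-0.1887,  0.1074,  2.0356,  0.0013,  0.9945,  0.2944]), 'dq': array([-0.0001,  0.0014,  0.0006,  0.0006, -0.001 ,  0.0006]), 'joint_efforts': array([ -1.3297, -26.4333, -23.3119,  -0.4047,  -0.4164,   0.042 ]), 'eef_pos': array([0.5284, 0.0021, 0.1121]), 'tcp_rot': array([0.8559, 0.5171, 0.0019, 0.001 ]), 'contact_force': array([-1.3025,  2.1545,  6.8743]), 'wrist_torque': array([0.3467, 0.2237, 0.0235]), 'finger_force': 43.851079767451125, 'opening': 0.6744529651378954}
```

Emit:
send_rows(steps=[[0,0,-0.03,0,-1],[0,0,-0.065,0,-1],[0,0,-0.102,-8,-1],[0.015,-0.005,-0.102,-16,-1],[0.03,-0.01,-0.102,-24,-1],[0.05,-0.015,-0.102,-32,-1],[0.07,-0.02,-0.102,-40,-1],[0.09,-0.03,-0.102,-48,-1],[0.113,-0.034,-0.102,-56,-1],[0.113,-0.034,-0.102,-64,-1],[0.113,-0.034,-0.102,-74.3,-1],[0.113,-0.034,-0.102,-74.3,-1]])

```text
time: 4.35
eef_pos: [0.5492, 0.1178, 0.2115]
tcp_rot: [0.369, 0.929, -0.0, 0.0]
contact_force: [0.3, 0.4, -1.2]
opening: 0.678
finger_force: 43.9
```

```bash
python3 - <<'E'
from h import *
s,im,ce=shot("wrist","w2");print(s["eef_pos"],s["tcp_rot"],s["opening"],s["contact_force"],s["time"])
u=np.array([.687,.7266,0]);tip=np.array([.551,.179,.19])
print(proj(ce,[tip,tip+[0,0,.02],tip+.148*u])*1.5625)
E
```

```text
[0.5492 0.1178 0.2115] [ 0.3691  0.9294 -0.      0.0002] 0.6776905692460484 [ 0.2787  0.3674 -1.2362] 4.35
[[ 552.7863  253.2293]
 [ 573.0277  268.9203]
 [1035.6066  254.5542]]
```

View pics/w2.png

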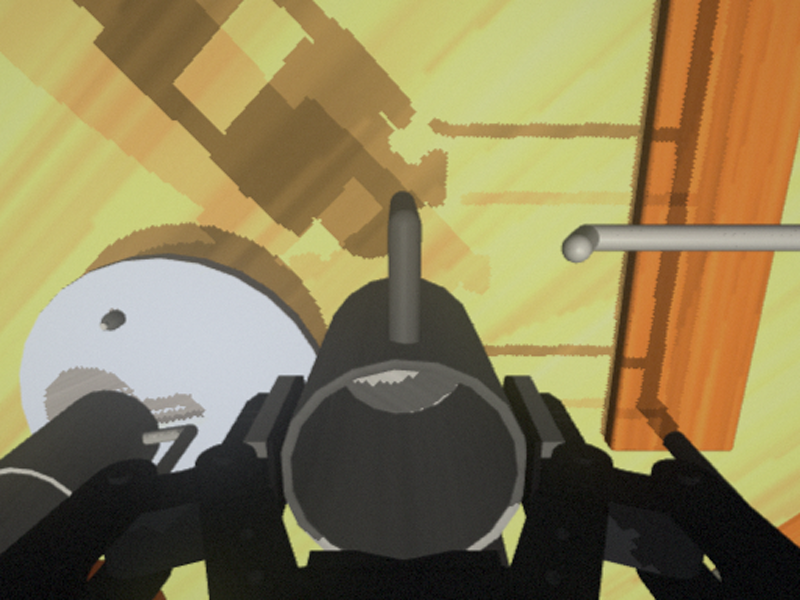

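```bash
python3 - <<'E'
from h import *
s=ctrl.get_state();c=cam("wrist",s);k=1/1.5625
M=R.from_quat(s["tcp_rot"]).as_matrix()
f=lambda uv,z:(bp(c,np.array([uv])*k,z)-s["eef_pos"])@M
print("bar",f([640,238],.19),f([780,238],.19),"tiptop",f([578,247],.21))
print("handle corner",f([404,193],.2195),f([404,193],.2275),"base",f([404,341],.2275),"rim top",f([404,364],.2395), "rim bottom edge",f([404,552],.2395))
print("tip world",bp(c,np.array([[578,247]])*k,.21),np.degrees(np.arctan2(M[1,1],M[0,1])))
E
```

```text
bar [[0.0454 0.0718 0.0215]] [[0.0455 0.1143 0.0215]] tiptop [[0.0467 0.0465 0.0015]]
handle corner [[ 0.0617  0.0001 -0.008 ]] [[ 0.0625  0.0001 -0.016 ]] base [[ 0.0267  0.0002 -0.016 ]] rim top [[ 0.026   0.0002 -0.028 ]] rim bottom edge [[-0.0258  0.0002 -0.028 ]]
tip world [[0.5472 0.1835 0.21  ]] 46.589857511730614
```

Emit:
send_rows(steps=[[0.004,0,0,0,-1],[0.004,0.02,0,0,-1],[0.004,0.04,0,0,-1],[0.004,0.06,0,0,-1],[0.004,0.08,0,0,-1],[0.004,0.105,0,0,-1],[0.004,0.105,0,0,-1]])

```text
time: 5.1
eef_pos: [0.6196, 0.1982, 0.2113]
tcp_rot: [0.37, 0.929, 0.001, 0.0]
contact_force: [-0.3, 0.4, -1.8]
opening: 0.679
finger_force: 44.0
```

Emit:
send_rows(steps=[[0,0,0.01,0,-1],[0,0,0.02,0,-1],[0,0,0.025,0,-1],[0,0,0.025,0,-1]])

```text
time: 5.5
eef_pos: [0.6176, 0.1961, 0.1851]
tcp_rot: [0.37, 0.929, -0.001, -0.001]
contact_force: [0.2, 0.0, -0.9]
opening: 0.674
finger_force: 43.9
```

Emit:
send_rows(steps=[[0,0,0.002,0,-1],[0,0,0.003,0,-1],[0,0,0.004,0,-1],[0,0,0.004,0,-1]])

```text
time: 5.9
eef_pos: [0.6186, 0.1965, 0.1841]
tcp_rot: [0.37, 0.929, -0.0, 0.0]
contact_force: [-2.9, -2.6, 5.4]
opening: 0.675
finger_force: 44.7
```

Emit:
send_rows(steps=[[0,0,-0.001,0,-0.0],[0,0,-0.001,0,0.4],[0,0,-0.001,0,0.6],[0,0,-0.001,0,1],[0,0,-0.001,0,1],[0,0,-0.001,0,1],[0,0,-0.03,0,1],[0,0,-0.07,0,1],[0,0,-0.12,0,1],[0,0,-0.16,0,1],[0,0,-0.16,0,1]])

```text
time: 7.0
eef_pos: [0.621, 0.1973, 0.3519]
tcp_rot: [0.37, 0.929, 0.004, 0.007]
contact_force: [0.8, -0.7, 1.1]
opening: 0.999
finger_force: 0.0
```

```bash
python3 - <<'E'
from h import *
s,im,ce=shot("wrist","w3");print(s["eef_pos"],s["opening"],s["contact_force"],s["time"])
print(rows(s,[.498,-.081,.36],np.radians(-28)))
E
```

```text
[0.621  0.1973 0.3519] 0.999079132387868 [ 0.7925 -0.7009  1.0899] 7.0
(array([-0.1019, -0.2866, -0.0106]), np.float64(74.60030775047258))
```

View pics/w3.png

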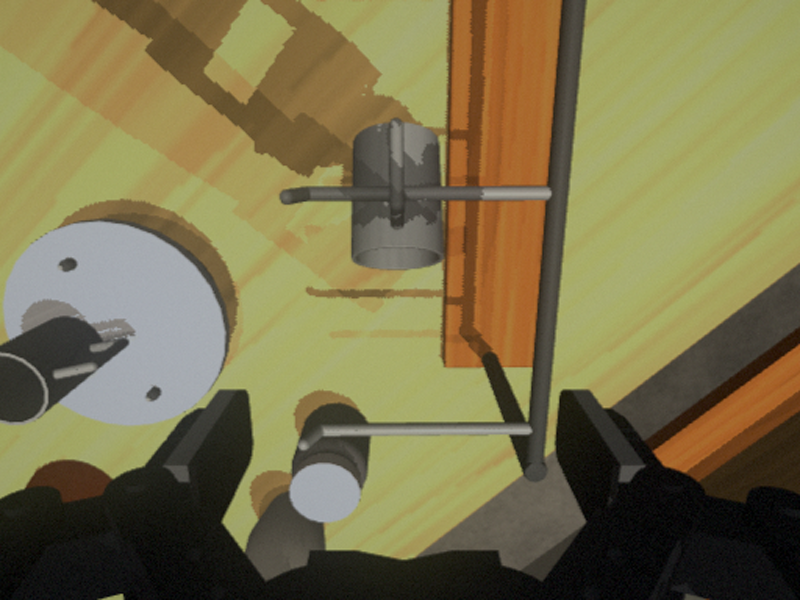

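Emit:
send_rows(steps=[[-0.015,-0.04,0,8,1],[-0.03,-0.08,0,16,1],[-0.045,-0.12,0,24,1],[-0.06,-0.165,0,32,1],[-0.075,-0.205,0,40,1],[-0.09,-0.25,0.02,48,1],[-0.102,-0.285,0.05,56,1],[-0.102,-0.285,0.08,64,1],[-0.102,-0.285,0.1,72,1],[-0.102,-0.285,0.12,74.6,1],[-0.102,-0.285,0.12,74.6,1]])

```text
time: 8.15
eef_pos: [0.4937, -0.0795, 0.217]
tcp_rot: [0.857, 0.515, -0.003, -0.004]
contact_force: [0.4, 1.5, 0.5]
opening: 0.999
finger_force: 0.0
```

```bash
python3 - <<'E'
from h import *
s,im,ce=shot("wrist","w4");print(s["eef_pos"],s["time"])
print(rows(s,[.4995,-.080,.108],np.radians(-28)))
# rim of the mug: predicted pixels
print(proj(ce,[.4995,-.08,.14]),proj(ce,[.4995+.06*np.cos(1.07),-.08+.06*np.sin(1.07),.124]))
E
```

```text
[ 0.4937 -0.0795  0.217 ] 8.15
(array([0.0024, 0.0064, 0.1089]), np.float64(-0.029218271957943805))
[[266.5985 200.7476]] [[268.1037 107.4371]]
```

View pics/w4.png

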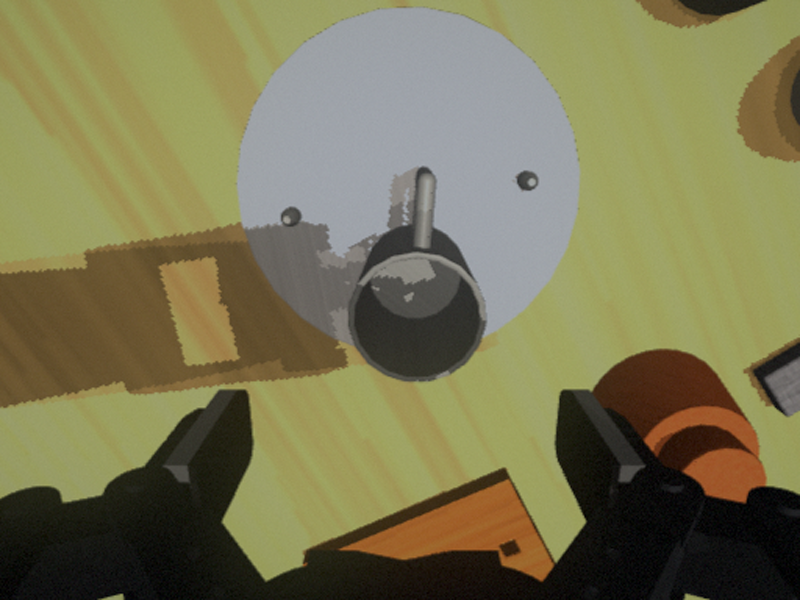

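Emit:
send_rows(steps=[[0,0,0,2.4,1],[0,0,0,2.4,1]])

```text
time: 8.4
eef_pos: [0.4971, -0.0804, 0.2231]
tcp_rot: [0.868, 0.497, 0.0, 0.0]
contact_force: [1.1, 0.7, 0.4]
opening: 0.999
finger_force: 0.0
```

```bash
python3 - <<'E'
from h import *
s=ctrl.get_state();k=1/1.5625;c=cam("wrist",s)
print(rows(s,[.4995,-.080,.108],np.radians(-30.5)))
E
```

```text
(array([0.0015, 0.0017, 0.1151]), np.float64(0.15576340785332007))
```

Emit:
send_rows(steps=[[0.001,0.002,0.04,0,1],[0.001,0.002,0.08,0,1],[0.001,0.002,0.105,0,1],[0.001,0.002,0.115,0,1],[0.001,0.002,0.115,0,1],[0.001,0.002,0.115,0,-1],[0.001,0.002,0.115,0,-1],[0.001,0.002,0.115,0,-1],[0.001,0.002,0.115,0,-1],[0.001,0.002,0.115,0,-1],[0.001,0.002,0.115,0,-1]])

```text
time: 9.5
eef_pos: [0.5005, -0.0811, 0.1097]
tcp_rot: [0.868, 0.497, 0.001, 0.002]
contact_force: [-1.3, 0.8, 6.0]
opening: 0.678
finger_force: 43.4
```

Emit:
send_rows(steps=[[0,0,-0.035,0,-1],[0,0,-0.075,-4,-1],[0.015,-0.014,-0.1,-12,-1],[0.04,-0.036,-0.101,-20,-1],[0.067,-0.061,-0.101,-28,-1],[0.094,-0.085,-0.101,-36,-1],[0.121,-0.11,-0.101,-44,-1],[0.148,-0.134,-0.101,-52,-1],[0.175,-0.159,-0.101,-60,-1],[0.205,-0.186,-0.101,-68,-1],[0.231,-0.21,-0.101,-76,-1],[0.231,-0.21,-0.101,-77,-1]])

```text
time: 10.7
eef_pos: [0.4334, 0.2282, 0.2083]
tcp_rot: [0.366, 0.93, 0.001, -0.0]
contact_force: [0.3, 0.0, -0.4]
opening: 0.673
finger_force: 44.0
```

Emit:
send_rows(steps=[[0,0,0,0,-1],[0,0,0,0,-1]])

```text
time: 10.9
eef_pos: [0.4348, 0.2244, 0.2082]
tcp_rot: [0.37, 0.929, -0.0, 0.0]
contact_force: [-0.2, 0.4, -2.1]
opening: 0.677
finger_force: 44.0
```

```bash
python3 - <<'E'
from h import *
s,im,ce=shot("wrist","w5");print(s["eef_pos"],s["tcp_rot"],s["time"],s["contact_force"])
E
```

```text
[0.4348 0.2244 0.2082] [ 0.3705  0.9288 -0.0002  0.    ] 10.9 [-0.2006  0.3657 -2.1306]
```

View pics/w5.png

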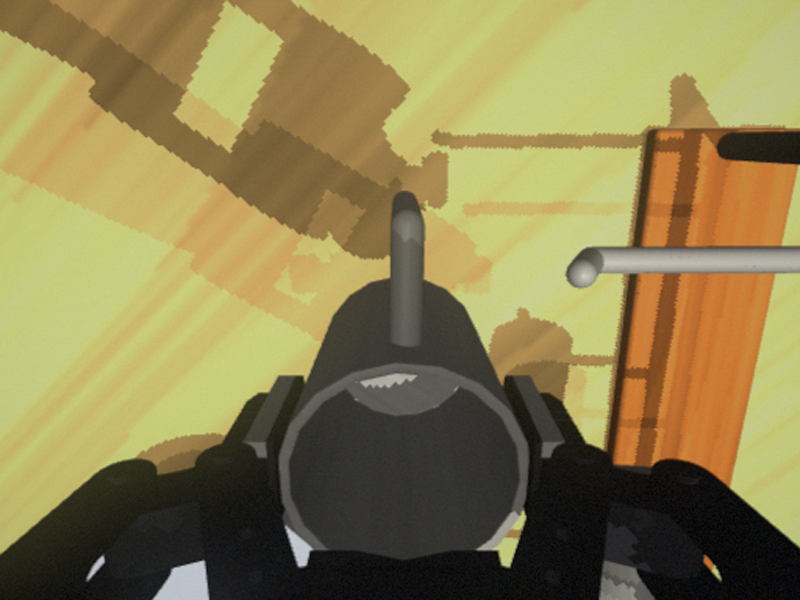

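```bash
python3 - <<'E'
from h import *
s=ctrl.get_state();c=cam("wrist",s);k=1/1.5625
M=R.from_quat(s["tcp_rot"]).as_matrix()
f=lambda uv,z:(bp(c,np.array([uv])*k,z)-s["eef_pos"])@M
print(s["eef_pos"],"bar",f([640,260],.19),f([780,260],.19),"tiptop",f([582,272],.21))
print("handle corner",f([406,193],.218),"base",f([407,344],.226))
E
```

```text
[0.4349 0.2242 0.2082] bar [[0.0394 0.0712 0.0182]] [[0.0394 0.1133 0.0182]] tiptop [[ 0.0407  0.0471 -0.0018]]
handle corner [[ 0.0619  0.0006 -0.0098]] base [[ 0.0267  0.0009 -0.0178]]
```

Emit:
send_rows(steps=[[-0.001,0.02,0,0,-1],[-0.001,0.04,0,0,-1],[-0.001,0.06,0,0,-1],[-0.001,0.08,0,0,-1],[-0.001,0.105,0,0,-1],[-0.001,0.105,0,0,-1],[-0.001,0.105,0.01,0,-1],[-0.001,0.105,0.02,0,-1],[-0.001,0.105,0.025,0,-1],[-0.001,0.105,0.025,0,-1]])

```text
time: 11.95
eef_pos: [0.507, 0.2998, 0.1824]
tcp_rot: [0.37, 0.929, -0.001, -0.001]
contact_force: [-0.1, 0.2, -1.2]
opening: 0.675
finger_force: 43.3
```

Emit:
send_rows(steps=[[0,0,0.002,0,-1],[0,0,0.003,0,-1],[0,0,0.004,0,-1],[0,0,0.004,0,-1]])

```text
time: 12.35
eef_pos: [0.5078, 0.3004, 0.1812]
tcp_rot: [0.369, 0.929, -0.0, 0.0]
contact_force: [-3.3, -2.7, 5.9]
opening: 0.677
finger_force: 43.6
```

Resting on the hook; release and rise.

Emit:
send_rows(steps=[[0,0,-0.001,0,0.0],[0,0,-0.001,0,0.4],[0,0,-0.001,0,0.6],[0,0,-0.001,0,1],[0,0,-0.001,0,1],[0,0,-0.001,0,1],[0,0,-0.03,0,1],[0,0,-0.07,0,1],[0,0,-0.12,0,1],[0,0,-0.16,0,1],[0,0,-0.16,0,1],[0,0,-0.16,0,1]])

```text
time: 13.55
eef_pos: [0.5081, 0.3008, 0.3408]
tcp_rot: [0.37, 0.929, 0.001, 0.001]
contact_force: [0.2, 0.1, -0.1]
opening: 1.001
finger_force: 0.0
```

```bash
python3 - <<'E'
from h import *
s,im,ce=shot("top","t2");print(s["eef_pos"],s["time"],s["qpos"])
E
```

```text
[0.5081 0.3008 0.3408] 13.55 [ 0.3627  0.0385  1.6733  0.      1.4267 -0.4504]
```

View pics/t2.png

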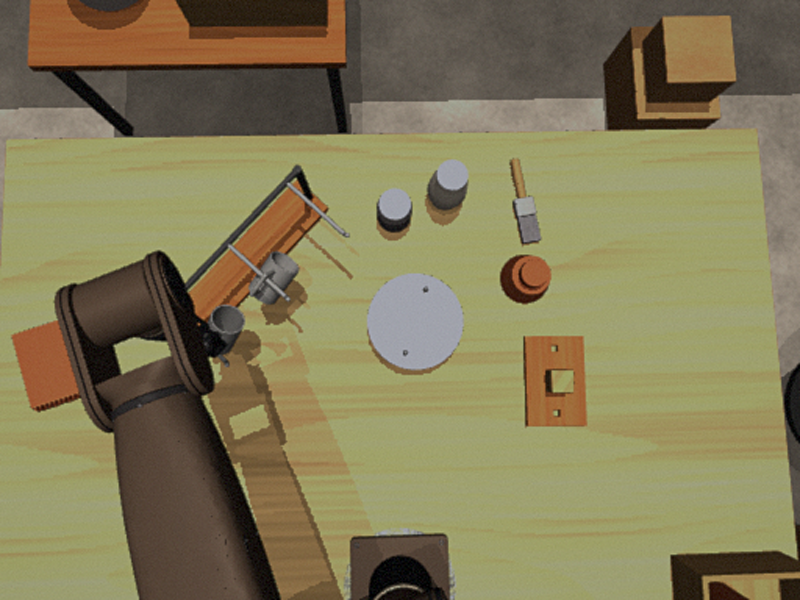

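Emit:
send_rows(steps=[[-0.025,-0.04,0,0,1],[-0.05,-0.08,0,4,1],[-0.08,-0.12,0,8,1],[-0.105,-0.16,0,12,1],[-0.13,-0.2,0,16,1],[-0.155,-0.24,0,20,1],[-0.18,-0.28,0,24,1],[-0.21,-0.325,0,28,1],[-0.235,-0.365,0,32,1],[-0.26,-0.405,0,36,1],[-0.285,-0.445,0.02,41,1],[-0.315,-0.49,0.05,47,1]])

```text
time: 14.8
eef_pos: [0.4006, -0.2624, 0.294]
tcp_rot: [0.711, 0.703, 0.0, -0.0]
contact_force: [0.6, -0.8, -0.4]
opening: 0.998
finger_force: 0.0
```

Emit:
send_rows(steps=[[0.01,-0.04,0.02,0,1],[0.012,-0.048,0.05,0,1],[0.012,-0.048,0.07,0,1],[0.012,-0.048,0.07,0,1],[0.012,-0.048,0.07,0,1]])

```text
time: 15.3
eef_pos: [0.3533, -0.2477, 0.2245]
tcp_rot: [0.71, 0.705, 0.0, -0.001]
contact_force: [0.1, -0.3, 0.7]
opening: 0.999
finger_force: 0.0
```

```bash
python3 - <<'E'
from h import *
s,im,ce=shot("wrist","w6");print(s["eef_pos"],s["tcp_rot"],s["time"])
E
```

```text
[ 0.3533 -0.2477  0.2245] [ 0.7096  0.7046  0.0001 -0.0015] 15.3
```

View pics/w6.png

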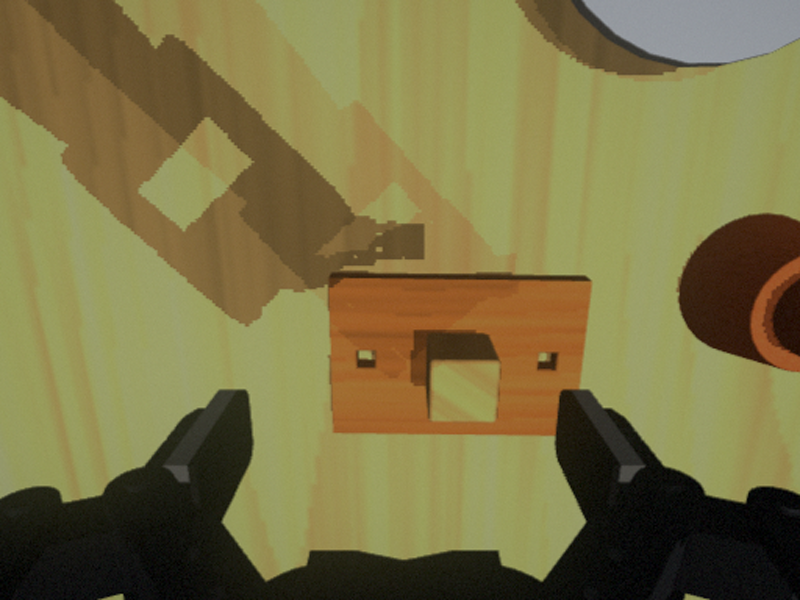

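```bash
python3 - <<'E'
from h import *
s=ctrl.get_state();c=cam("wrist",s);k=1/1.5625
b=bp(c,np.array([[462.5,390]])*k,.065);h=bp(c,np.array([[366,358],[547.5,361]])*k,.015);print(s["eef_pos"],b,h,h.mean(0))
e=h[1]-h[0];y=np.arctan2(e[1],e[0]);print(np.linalg.norm(e),np.degrees(y))
bt=bp(c,np.array([[428,358],[498,359]])*k,.065);e=bt[1]-bt[0];print(np.linalg.norm(e),np.degrees(np.arctan2(e[1],e[0])))
print(rows(s,[*((b+h.mean(0))/2)[0][:2],.037],y))
E
```

```text
[ 0.354  -0.2483  0.2258] [[ 0.3909 -0.3254  0.065 ]] [[ 0.3268 -0.3251  0.015 ]
 [ 0.4576 -0.3282  0.015 ]] [ 0.3922 -0.3267  0.015 ]
0.13078356435960145 -1.3328127915943653
0.04312658044135626 -1.192984616075514
(array([-0.0775,  0.0381,  0.1888]), np.float64(0.9353607528734155))
```

Emit:
send_rows(steps=[[-0.04,0.02,0,0.9,1],[-0.0775,0.038,0.03,0.9,1],[-0.0775,0.038,0.075,0.9,1],[-0.0775,0.038,0.12,0.9,1],[-0.0775,0.038,0.16,0.9,1],[-0.0775,0.038,0.188,0.9,1],[-0.0775,0.038,0.188,0.9,1],[-0.0775,0.038,0.188,0.9,-1],[-0.0775,0.038,0.188,0.9,-1],[-0.0775,0.038,0.188,0.9,-1],[-0.0775,0.038,0.188,0.9,-1],[-0.0775,0.038,0.188,0.9,-1]], squeeze=60)

```text
time: 16.55
eef_pos: [0.3926, -0.3277, 0.0404]
tcp_rot: [0.715, 0.699, -0.0, 0.002]
contact_force: [-0.2, -0.8, 7.1]
opening: 0.508
finger_force: 64.0
```

Emit:
send_rows(steps=[[0,0,0,0,-1],[0,0,0,0,-1],[0,0,0,0,-1]])

```text
time: 16.85
eef_pos: [0.3926, -0.3277, 0.0404]
tcp_rot: [0.715, 0.699, -0.0, 0.002]
contact_force: [-0.5, 0.5, 6.3]
opening: 0.508
finger_force: 64.0
```

Emit:
send_rows(steps=[[0,0,-0.03,0,-1],[0,0,-0.07,0,-1],[0,0,-0.115,0,-1],[0.02,0.01,-0.155,3,-1],[0.05,0.02,-0.19,6,-1],[0.08,0.035,-0.22,10,-1],[0.11,0.05,-0.245,14,-1],[0.15,0.065,-0.26,17.8,-1],[0.18,0.08,-0.26,17.8,-1],[0.194,0.084,-0.26,17.8,-1],[0.194,0.084,-0.26,17.8,-1],[0.194,0.084,-0.26,17.8,-1]])

```text
time: 18.05
eef_pos: [0.479, -0.1341, 0.2968]
tcp_rot: [0.815, 0.58, -0.001, -0.0]
contact_force: [-0.2, -1.1, -3.7]
opening: 0.506
finger_force: 63.0
```

Emit:
send_rows(steps=[[0,0,0,0,-1],[0,0,0,0,-1],[0,0,0,0,-1]])

```text
time: 18.35
eef_pos: [0.4793, -0.1348, 0.2974]
tcp_rot: [0.815, 0.579, -0.0, -0.0]
contact_force: [0.2, -0.3, -3.3]
opening: 0.509
finger_force: 63.0
```

```bash
python3 - <<'E'
from h import *
s,im,ce=shot("wrist","w7");print(s["eef_pos"],s["tcp_rot"],s["time"],s["contact_force"])
print(proj(ce,[[.5743,-.0615,.075],[.453,-.021,.075]])*1.5625)
E
```

```text
[ 0.4793 -0.1348  0.2974] [ 0.8151  0.5793 -0.0002 -0.0001] 18.35 [ 0.2283 -0.272  -3.2622]
[[505.5189  95.4749]
 [306.1339  97.951 ]]
```

View pics/w7.png

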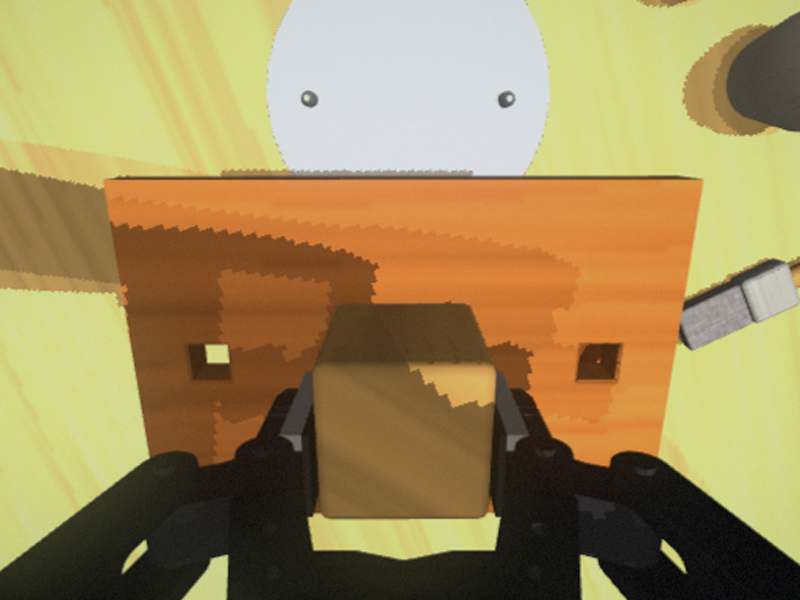

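```bash
python3 - <<'E'
from h import *
s=ctrl.get_state();c=cam("wrist",s);k=1/1.5625;u=k
M=R.from_quat(s["tcp_rot"]).as_matrix()
f=lambda uv,z:(bp(c,(np.array(uv))*k,z)-s["eef_pos"])@M
zt=s["eef_pos"][2]-.0404+.015
im=cv2.imread("w7_raw.png",0).astype(float)
for (x,y) in ((309.5,99),(507,99)):
    x,y=x*k,y*k;r=7;x0,y0=int(x)-r,int(y)-r;p=im[y0:y0+2*r+1,x0:x0+2*r+1]
    w=np.clip(np.median(p)-25-p,0,40);yy,xx=np.mgrid[y0:y0+2*r+1,x0:x0+2*r+1];print((w*xx).sum()/w.sum()/k,(w*yy).sum()/w.sum()/k)
for z in(.068,.075):
  p=f([[309.5,98.5],[507,98.5]],z);print("pins",p,p.mean(0),np.linalg.norm(p[0]-p[1]))
h=f([[210,362],[599,362]],zt);print("holes",h,h.mean(0),np.linalg.norm(h[0]-h[1]))
b=f([[105,178],[702,178]],zt);print("board corners",b)
t=f([[314,363],[495,363],[317,517],[491,517]],zt+.05);print("block",t,t.mean(0))
E
```

```text
309.1890355775367 98.59404913848117
505.07837750484805 98.91523917259211
pins [[ 0.099  -0.0612  0.2295]
 [ 0.0992  0.068   0.2295]] [0.0991 0.0034 0.2295] 0.1292908769176833
pins [[ 0.0985 -0.0601  0.2225]
 [ 0.0987  0.0667  0.2225]] [0.0986 0.0033 0.2225] 0.12681079119431143
holes [[ 0.0027 -0.0644  0.0254]
 [ 0.0029  0.0659  0.0254]] [0.0028 0.0008 0.0254] 0.13033701510274087
board corners [[ 0.0629 -0.0895  0.0254]
 [ 0.0631  0.0902  0.0254]]
block [[ 0.0249 -0.0202 -0.0246]
 [ 0.0249  0.0216 -0.0246]
 [-0.0179 -0.0216 -0.0246]
 [-0.0178  0.0228 -0.0246]] [ 0.0035  0.0006 -0.0246]
```

Emit:
send_rows(steps=[[0.03,0.0025,0.02,0,-1],[0.065,0.0025,0.06,0,-1],[0.096,0.0025,0.1,0,-1],[0.096,0.0025,0.14,0,-1],[0.096,0.0025,0.165,0,-1],[0.096,0.0025,0.172,0,-1],[0.096,0.0025,0.172,0,-1],[0.096,0.0025,0.172,0,-1]])

```text
time: 19.2
eef_pos: [0.5149, -0.0449, 0.1276]
tcp_rot: [0.815, 0.58, 0.001, 0.001]
contact_force: [0.3, 1.0, -2.5]
opening: 0.508
finger_force: 62.8
```

```bash
python3 - <<'E'
from h import *
s,im,ce=shot("wrist","w8",(80,150,350,150));print(s["eef_pos"],s["tcp_rot"],s["time"],s["contact_force"])
w7=np.array([.4793,-.1348,.2974]);M=R.from_quat(s["tcp_rot"]).as_matrix();print((s["eef_pos"]-w7)@M)
E
```

```text
[ 0.5149 -0.0449  0.1276] [0.8149 0.5796 0.0011 0.0014] 19.2 [ 0.2956  0.9689 -2.4708]
[0.0966 0.0035 0.1698]
```

View pics/w8.png

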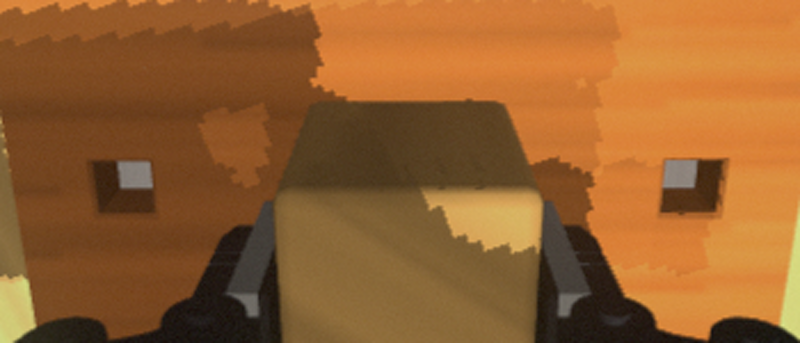

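Emit:
send_rows(steps=[[0,0,0.004,0,-1],[0,0,0.008,0,-1],[0,0,0.012,0,-1],[0,0,0.015,0,-1],[0,0,0.018,0,-1],[0,0,0.018,0,-1]])

```text
time: 19.85
eef_pos: [0.513, -0.044, 0.1069]
tcp_rot: [0.815, 0.58, -0.0, -0.001]
contact_force: [-0.2, -0.3, -3.1]
opening: 0.507
finger_force: 62.8
```

Emit:
send_rows(steps=[[0,0,0.003,0,-1],[0,0,0.005,0,-1],[0,0,0.006,0,-1],[0,0,0.0065,0,-1],[0,0,0.0065,0,-1]])

```text
time: 20.35
eef_pos: [0.5134, -0.0441, 0.1011]
tcp_rot: [0.815, 0.58, -0.0, -0.0]
contact_force: [-0.5, -0.2, -4.0]
opening: 0.503
finger_force: 62.8
```

Emit:
send_rows(steps=[[0,0,0.001,0,-1],[0,0,0.002,0,-1],[0,0,0.003,0,-1],[0,0,0.003,0,-1]])

```text
time: 20.75
eef_pos: [0.5141, -0.0442, 0.1004]
tcp_rot: [0.815, 0.58, 0.0, 0.0]
contact_force: [-6.1, 1.9, 8.4]
opening: 0.507
finger_force: 64.4
```

Emit:
send_rows(steps=[[0,0,-0.001,0,0.3],[0,0,-0.001,0,1],[0,0,-0.001,0,1],[0,0,-0.001,0,1],[0,0,-0.03,0,1],[0,0,-0.07,0,1],[0,0,-0.12,0,1],[0,0,-0.17,0,1],[-0.04,0.03,-0.18,0,1],[-0.08,0.065,-0.18,0,1],[-0.115,0.1,-0.18,0,1],[-0.15,0.13,-0.18,0,1]])

```text
time: 21.95
eef_pos: [0.5879, -0.2301, 0.2782]
tcp_rot: [0.815, 0.58, 0.0, 0.0]
contact_force: [0.5, 0.9, 0.2]
opening: 0.996
finger_force: 0.0
```

Emit:
send_rows(steps=[[-0.03,0.02,0,0,1],[-0.043,0.033,0,0,1],[-0.043,0.033,0,0,1],[-0.043,0.033,0,0,1]])

```text
time: 22.35
eef_pos: [0.604, -0.2796, 0.2774]
tcp_rot: [0.815, 0.58, -0.0, -0.001]
contact_force: [-0.4, 0.1, -0.3]
opening: 0.999
finger_force: 0.0
```

```bash
python3 - <<'E'
from h import *
s,im,ce=shot("wrist","w9");print(s["eef_pos"],s["tcp_rot"],s["time"])
print(proj(ce,[[.605,-.28,.089],[.605,-.28,.0]])*1.5625)
E
```

```text
[ 0.604  -0.2796  0.2774] [ 0.8148  0.5797 -0.0001 -0.0008] 22.35
[[404.9382 260.8667]
 [404.821  235.7589]]
```

View pics/w9.png

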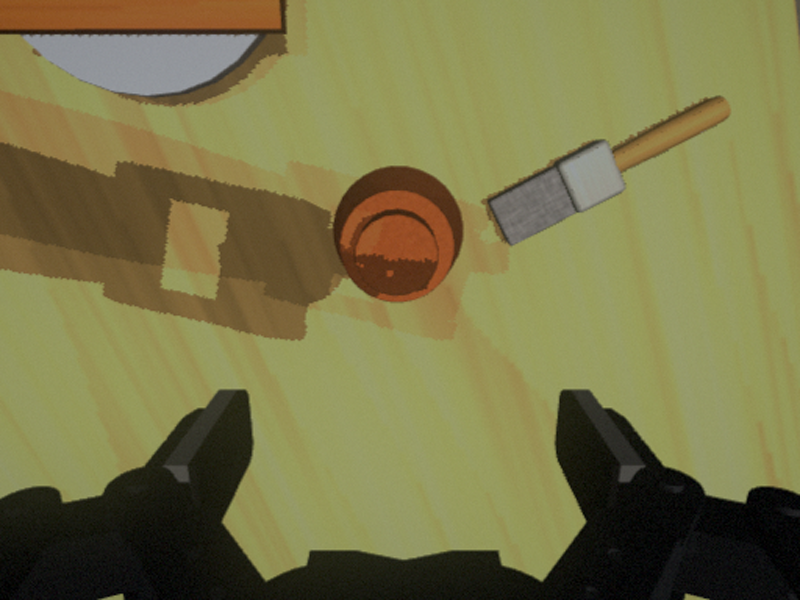

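Emit:
send_rows(steps=[[0.0045,-0.0043,0.04,0,1],[0.0045,-0.0043,0.09,0,1],[0.0045,-0.0043,0.135,0,1],[0.0045,-0.0043,0.175,0,1],[0.0045,-0.0043,0.195,0,1],[0.0045,-0.0043,0.206,0,1],[0.0045,-0.0043,0.206,0,1],[0.0045,-0.0043,0.206,0,-1],[0.0045,-0.0043,0.206,0,-1],[0.0045,-0.0043,0.206,0,-1],[0.0045,-0.0043,0.206,0,-1],[0.0045,-0.0043,0.206,0,-1]], squeeze=40)

```text
time: 23.6
eef_pos: [0.6029, -0.2749, 0.0749]
tcp_rot: [0.815, 0.58, 0.001, 0.002]
contact_force: [-0.6, 1.0, 6.9]
opening: 0.621
finger_force: 43.1
```

Emit:
send_rows(steps=[[0,0,0,0,-1],[0,0,0,0,-1],[0,0,0,0,-1]])

```text
time: 23.9
eef_pos: [0.6029, -0.2748, 0.0749]
tcp_rot: [0.815, 0.58, 0.001, 0.002]
contact_force: [-0.4, 0.6, 6.7]
opening: 0.612
finger_force: 43.1
```

Emit:
send_rows(steps=[[0,0,-0.03,0,-1],[0,0,-0.07,0,-1],[0,0,-0.12,0,-1],[0,0,-0.165,0,-1],[0.03,-0.025,-0.185,0,-1],[0.06,-0.05,-0.185,0,-1],[0.09,-0.075,-0.185,0,-1],[0.125,-0.104,-0.185,0,-1],[0.16,-0.133,-0.185,0,-1],[0.192,-0.159,-0.185,0,-1],[0.192,-0.159,-0.185,0,-1],[0.192,-0.159,-0.185,0,-1]])

```text
time: 25.1
eef_pos: [0.5138, -0.04, 0.2567]
tcp_rot: [0.814, 0.581, -0.0, 0.0]
contact_force: [0.8, -0.4, -2.3]
opening: 0.615
finger_force: 44.0
```

Emit:
send_rows(steps=[[0,0,0.03,0,-1],[0,0,0.06,0,-1],[0,0,0.085,0,-1],[0,0,0.1,0,-1],[0,0,0.1,0,-1],[0,0,0.1,0,-1]])

```text
time: 25.7
eef_pos: [0.515, -0.0414, 0.1578]
tcp_rot: [0.815, 0.58, 0.0, 0.0]
contact_force: [0.2, 1.1, -2.6]
opening: 0.619
finger_force: 43.9
```

Emit:
send_rows(steps=[[0,0,0.003,0,-1],[0,0,0.005,0,-1],[0,0,0.007,0,-1],[0,0,0.009,0,-1],[0,0,0.0095,0,-1],[0,0,0.0095,0,-1]])

```text
time: 26.3
eef_pos: [0.5148, -0.0407, 0.1499]
tcp_rot: [0.815, 0.58, 0.0, 0.0]
contact_force: [-4.5, 0.6, 5.8]
opening: 0.61
finger_force: 45.0
```

Touchdown exactly at the expected height; release and withdraw.

Emit:
send_rows(steps=[[0,0,-0.001,0,0.3],[0,0,-0.001,0,0.6],[0,0,-0.001,0,1],[0,0,-0.001,0,1],[0,0,-0.001,0,1],[0,0,-0.03,0,1],[0,0,-0.07,0,1],[0,0,-0.12,0,1],[0,0,-0.16,0,1],[-0.03,0,-0.18,0,1],[-0.07,0,-0.18,0,1],[-0.11,0,-0.18,0,1]])

```text
time: 27.5
eef_pos: [0.4782, -0.1455, 0.3291]
tcp_rot: [0.814, 0.581, 0.001, 0.001]
contact_force: [0.9, -0.6, 0.2]
opening: 0.999
finger_force: 0.0
```

Emit:
send_rows(steps=[[-0.04,0,0,0,1],[-0.08,0,0,0,1],[-0.12,0,0,0,1],[-0.16,0,0,0,1],[-0.16,0,0,0,1],[-0.16,0,0,0,1]])

```text
time: 28.1
eef_pos: [0.4255, -0.2963, 0.3273]
tcp_rot: [0.815, 0.579, 0.0, -0.0]
contact_force: [0.7, -0.3, 0.2]
opening: 1.002
finger_force: 0.0
```

```bash
python3 - <<'E'
from h import *
s=ctrl.get_state();print(s["eef_pos"],s["time"],s["contact_force"])
a=ctrl.read_camera("side")[:,:,::-1];b=ctrl.read_camera("top")[:,:,::-1]
o=np.hstack([cv2.resize(a[90:300,130:400],(450,350)),cv2.resize(b[90:270,90:370],(350,350))]);cv2.imwrite("pics/fin.png",o)
E
```

```text
[ 0.4255 -0.2963  0.3273] 28.1 [ 0.6935 -0.2702  0.182 ]
```

View pics/fin.png

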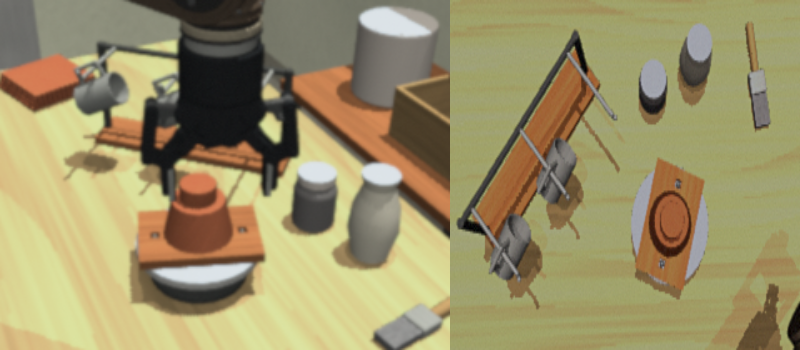

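```bash
python3 -c "
from plant import ctrl
print(ctrl.sign_off())"
```

```text
the job is handed in; nothing more can be done
None
```

The job is handed in (28 s on the clock). The final pictures show both mugs hanging on the rack, the chuck board flush over the wheel's pins, and the bowl upside down on the board over its block; the vase, jar and brush were left alone, but the hand-in returned no verdict.

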